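Lock the leaf-block press mould

ROBOT

A 6-joint arm with a two-finger parallel gripper is mounted at the origin on the work surface. World frame = base frame: x ahead of the robot, y to its left, z up, the work surface at z = 0. Lengths are in m, angles in rad, forces in N, time in s.
With the tool pointing down it reaches from about 0.35 to 0.875 m from the base axis. Payload 4.2 kg.
Tool frame: the origin (TCP) lies at the very end of the fingers, on their centre line; the grasp point (between the pads) lies 19 mm behind it; z points along the fingers, x is the direction in which the jaws open and shut, and the axes are right-handed (so a half turn about z gives the same grasp; the last joint's range is limited). The gripper opens to 87 mm and grips with 3 to 60 N. Pads are 19 mm wide; open, the fingers measure 117 mm over their backs; the gripper's body (75 mm by 190 mm) begins 51 mm behind the grasp point.
Start: joints at [-1.012, 0.385, 0.008, 0, -1.194, -0.259], TCP at [0.185, -0.597, 0.223] pointing down, gripper open.
Joint ranges: [-3.14, 3.14], [-1.21, 2.06], [-1.07, 1.41], [-3.16, 2.05], [-2.99, -0.16], [-3.1, 3.1]. Speed limits (rad/s): [2.79, 2.79, 3.14, 3.14, 3.14, 3.14].

INTERFACE

Orientations are given as a unit quaternion [w, x, y, z].
In Python, from cell import arm, solver, capture, masks_of, pinpoint gives the robot as it stands. Calls block until the motion is done:
- arm.move_pose(position, orientation): joint-space move of the TCP to a pose.
- arm.servo_line(position, speed=0.15, ori=None, until_force=None): straight line of the TCP; ori=None keeps the orientation; speed is the mean speed in m/s. With until_force (N) it stops when the force on the tool has changed by that much, and returns True; else False.
- arm.move_joints(angles): joint-space move.
- arm.move_gripper(opening): finger opening in m; the grip force is fixed at half the most; returns when the fingers have stopped.
- arm.sleep(seconds).
- solver.inverse_kinematics(position, orientation): joint angles nearest the present ones, or None.
- capture(name): name is "side" or "top" or "wrist"; returns a dict with "frame" (400x640x3 uint8, blue, green, red), "camera_matrix" (3x3 intrinsics, pixels), "position" and "orientation" of the camera in the world. Camera axes: x right, y down, z forward; pixel columns grow to the right and rows downward; lengths in m; the calibration is good to about 2 mm. A picture is of the moment at which its call begins. There is no depth.
A pose or a line that the arm cannot do raises arm.IKError and nothing moves.
- arm.sign_off(): hands the job in, once; it reports no verdict.
Trained networks look in a picture, given as the dict that the camera call returned (one of the last four; its "shot" number tells which), for a name from the list of things; names that differ only in an ending like _2 or _b are one class to them, and where a whole thing is asked for, a point or a joint stands for the part that bears it (a point fixed in the world has none). Each returns a list of dicts, best first, with "p" (0 to 1); they miss things now and then, are a little off and sometimes report something else, mostly with a low value. They report only what shows in the picture. A call takes as long as a camera call. They do not tell look-alikes from the thing itself.
- masks_of(picture, query): "mask" (400x640 bool, what is visible of it).
- pinpoint(picture, query): "xyz" ([x, y, z] in m, in world coordinates, good to about 4 mm: a listed point, or the origin of a listed thing).
Readings, each from a call of its own:
- arm.read_t(): time.
- arm.read_joint_positions(): joint angles.
- arm.read_joint_velocities(): joint speeds.
- arm.read_joint_torque(): joint torques, N m.
- arm.read_position(): TCP position.
- arm.read_ee_rot(): TCP orientation.
- arm.read_contact_force(): force on the tool from outside, world axes, zero at the start.
- arm.read_moment(): the same for the moment, N m.
- arm.read_opening(): finger opening in m.
Only numpy, scipy, OpenCV 4.12 (cv2) and the standard library are available. Lean on these libraries where they do the work, as an engineer would, in place of code of your own. Each camera call takes 0.05 s, during which the arm holds its last target.

TASK

Close the press mould: take the locking bar by its red handle, lay it across the white spring cup just in front of the two hooks, push the cup down to its stop, and slide the bar under both hooks so that it rises behind their lips and stays locked when you let go. Feel for the stop and the hooks and do not force them (35 N at most); leave everything else on the table where it is.

Things in the scene. Friction and masses are not known exactly. Their poses are not given: they have to be found in the camera images.
- press_base: Dark base plate of the press, fixed to the table, 190 x 210 x 8 mm; origin under its centre, z up. The steel mould stands on it on four levelling feet in slots, axes parallel, and stays put, but its setting is not measured: its foot plate's underside is 16 to 26 mm above the table, its centre up to 6 mm off the base's along x (0 along y). Find both by eye or by feel.
- press_cup (a joint): How far the white spring cup in the mould's centre is pushed down, m: 0 at rest, 0.017 at its rubber stop, 0.011 with the bar locked. Spring: 4 N at rest, 10.5 N locked, 14 N at the stop. Cup top: flat smooth disc 64 mm wide, at rest 108 mm above the foot plate's underside. At the stop a bar on the cup has its top 2 mm below the hooks' lips. Never more than 35 N on cup or hooks.
- base_mid (a point): Centre of the base plate's top face (z = 8 mm); axes as the base's. A steel hook (the mould_hooks) stands at each end of the mould, at y = -80 to -65 mm and 65 to 80 mm, open towards -x: the bar slides in along +x. In x, from the mould's centre: face of the hook's post at +8 mm, overhang from the post to -12 mm, lip at its end from -12 to -8 mm. Locked, the bar is at 0, with 2 mm of play each way.
- base_front (a point): Middle of the base plate's front edge (-x, top face), the side on which the hooks are open. Heights above the underside of the mould's foot plate: overhangs' underside 107 mm, their top 114 mm, lower edge of the lips 103 mm, mould's rim 64 mm. Locked, the bar's top is up against the overhangs, its ends between post and lip.
- lock_bar: Locking bar, steel, loose, 0.3 kg, flat on the green board. Origin at the centre of its underside, y along the bar, z up. 176 mm long (y), 10 mm thick; its ends are 12 mm wide (x), the middle 60 mm of its length is 40 mm wide. +x and -x sides are alike: either way round will do. Red handle upright in its middle: 14 mm thick (x), 44 mm long (y), from 10 to 50 mm above the underside.
- bar_grip (a point): Middle of the bar's red handle, 30 mm above the bar's underside; axes as the bar's (pinch it along x).
- board: Green plastic board fixed on the table, 250 x 220 x 12 mm; origin under its centre.
- spoon: Bystander: steel spoon, 190 mm, lying on the far part of the green board. Origin at its underside, near its middle. Leave it alone.
- jar: Bystander: yellow closed jar with white cap, 52 mm wide, 75 mm high. Origin at its underside, near its middle. Leave it alone.
- bottle: Bystander: clear bottle with red cap, 68 mm wide, 200 mm high. Origin at its underside, near its middle. Leave it alone.
- tub: Bystander: white closed round tub, 96 mm wide, 85 mm high. Origin at its underside, near its middle. Leave it alone.
- brush: Bystander: pastry brush lying on the table, 200 mm. Origin at its underside, near its middle. Leave it alone.
- jar_lid: Bystander: loose white jar lid, 60 mm wide, 12 mm high. Origin at its underside, near its middle. Leave it alone.
- tin: Bystander: closed steel tin, 74 mm wide, 110 mm high. Origin at its underside, near its middle. Leave it alone.
Not all that is in view belongs to the job. What is shaped like the lock_bar but brown, pink or purple is not meant.

How it is judged:
By the outcome, as a careful person would: the job done as asked, in the order asked, and still so for the second after the job is handed in, with the robot touching nothing.
It also fails if it takes over 67 s, if anything falls off the work surface, if the arm or the gripper's body presses on something with over 40 N, if the wrist force passes 120 N, or if a joint passes its speed limit or range.

## Working session

There is one attempt and no reset: what is moved stays moved. The work goes in short steps, each a Python script; the robot and the scene stay as the last script left them, time stands still between calls to the robot, and variables do not carry over. Pictures are saved under pics/ and viewed, and the job is handed in when it is done.

```bash
ls; mkdir -p pics; python3 - <<'E'
from cell import arm, solver, capture, masks_of, pinpoint
import cv2
for n in ("side","top"):
    c=capture(n); cv2.imwrite(f"pics/{n}0.png",c["frame"]); print(n,c["position"],c["orientation"],c["camera_matrix"])
    for q in ("lock_bar","bar_grip","base_mid","base_front","press_base","press_cup","board"):
        try:
            print(q,[(round(float(d["p"]),2),[round(float(v),4) for v in d["xyz"]]) for d in pinpoint(c,q)])
        except Exception as e: print(q,e)
print(arm.read_t(),arm.read_ee_rot(),arm.read_contact_force())
E
```

```text
pics
side [0.21306161 0.65657521 0.92397502] [ 0.08301965 -0.22707425  0.90171198 -0.3584139 ] [[402.9694173    0.         320.47451378]
 [  0.         402.9694173  210.83305398]
 [  0.           0.           1.        ]]
lock_bar [(0.92, [0.5423, 0.2072, 0.0117]), (0.91, [0.8169, 0.2404, -0.0034]), (0.87, [0.3155, 0.221, 0.0011]), (0.3, [0.7318, 0.0092, -0.0002])]
bar_grip [(0.81, [0.8168, 0.2394, 0.0272]), (0.72, [0.4427, 0.4362, 0.0302]), (0.63, [0.5459, 0.2069, 0.0394]), (0.55, [0.3194, 0.2203, 0.0297])]
base_mid [(0.56, [0.7332, 0.0074, -0.0011])]
base_front [(0.92, [0.4591, -0.1837, 0.0069])]
press_base []
press_cup it knows: bar_grip, base_front, base_mid, board, bottle, brush, jar, jar_lid, lock_bar, press_base, spoon, tin, tub
board [(0.59, [0.5687, 0.2039, -0.0012])]
top [0.40685437 0.00360659 1.1483961 ] [ 0.05845058 -0.69428066  0.71525501 -0.05448083] [[367.88038747   0.         323.01430168]
 [  0.         367.88038747 199.54023445]
 [  0.           0.           1.        ]]
lock_bar [(0.85, [0.3138, 0.22, -0.0007]), (0.78, [0.8143, 0.237, -0.0023]), (0.75, [0.4431, 0.4402, -0.0013]), (0.61, [0.547, 0.2043, 0.0114]), (0.22, [0.6547, 0.0181, -0.0014])]
bar_grip [(0.91, [0.3161, 0.2197, 0.0323]), (0.87, [0.5426, 0.2078, 0.0453]), (0.79, [0.8187, 0.2364, 0.0287]), (0.65, [0.4388, 0.4421, 0.0277])]
base_mid [(0.2, [0.6525, 0.0164, -0.0022])]
base_front [(0.84, [0.4549, -0.1878, 0.0065]), (0.56, [0.7282, 0.0045, -0.0044])]
press_base []
press_cup it knows: bar_grip, base_front, base_mid, board, bottle, brush, jar, jar_lid, lock_bar, press_base, spoon, tin, tub
board [(0.58, [0.566, 0.2055, 0.0])]
0.7 [ 2.27742819e-05  5.93604284e-01  8.04757077e-01 -7.87985488e-06] [ 0.14212083 -0.02555058 -0.47303323]
```

View pics/side0.png

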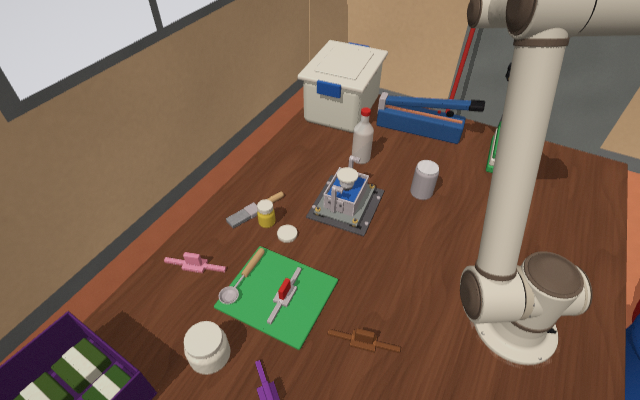

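View pics/top0.png

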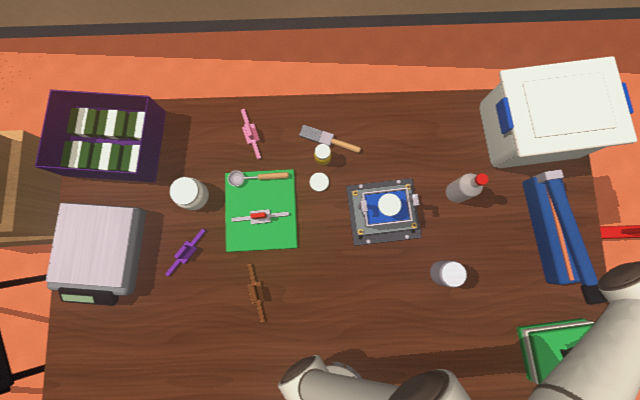

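```bash
python3 - <<'E'
import cv2
im=cv2.imread("pics/top0.png")
a=cv2.resize(im[165:255,335:435],None,fx=6,fy=6,interpolation=cv2.INTER_CUBIC)
cv2.imwrite("pics/c1.png",a)
b=cv2.resize(im[165:255,215:305],None,fx=6,fy=6,interpolation=cv2.INTER_CUBIC)
cv2.imwrite("pics/c2.png",b)
s=cv2.imread("pics/side0.png")
cv2.imwrite("pics/c3.png",cv2.resize(s[150:240,300:390],None,fx=6,fy=6,interpolation=cv2.INTER_CUBIC))
E
```

```text
(no output)
```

View pics/c1.png

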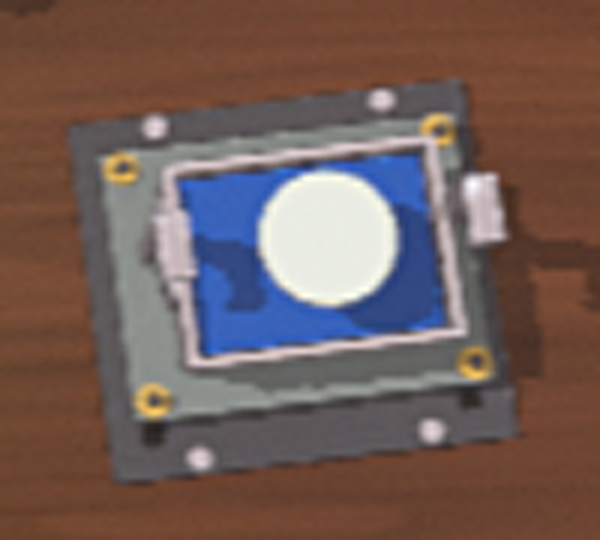

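View pics/c2.png

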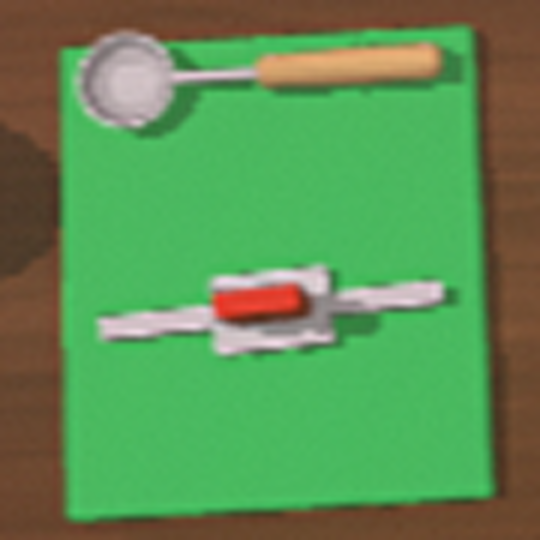

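View pics/c3.png

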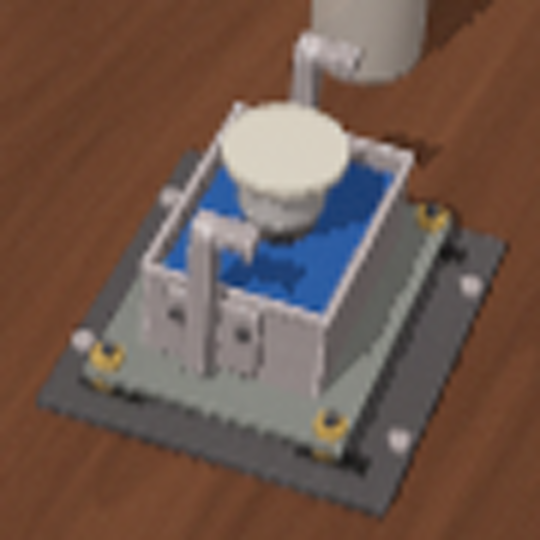

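```bash
cat > h.py <<'E'
import numpy as np, cv2
from scipy.spatial.transform import Rotation as R
def q2R(q): return R.from_quat([q[1],q[2],q[3],q[0]]).as_matrix()
def proj(c,P):
    P=np.atleast_2d(P); p=(P-np.array(c["position"]))@q2R(c["orientation"]); u=p@np.array(c["camera_matrix"]).T
    return u[:,:2]/u[:,2:]
def ray(c,uv,z):
    K=np.array(c["camera_matrix"]); uv=np.atleast_2d(uv).astype(float)
    d=np.c_[uv,np.ones(len(uv))]@np.linalg.inv(K).T@q2R(c["orientation"]).T
    o=np.array(c["position"]); return o+d*((z-o[2])/d[:,2])[:,None]
def down(yaw):
    # tool z down, tool x (jaw axis) along world angle yaw
    x=np.array([np.cos(yaw),np.sin(yaw),0]); z=np.array([0,0,-1.]); y=np.cross(z,x)
    q=R.from_matrix(np.c_[x,y,z]).as_quat(); return [q[3],q[0],q[1],q[2]]
E
python3 - <<'E'
from cell import *
from h import *
c=capture("top"); px=np.array([[68,127],[462,80],[520,435],[115,482]])/6+[335,165]
w=ray(c,px,0.008); print(w); m=w.mean(0)
e1=w[0]-w[1]; e2=w[1]-w[2]; e3=w[3]-w[2];e4=w[0]-w[3]
print("y edge",[np.degrees(np.arctan2(-e[0],e[1])) for e in(e1,e3)],"x edge",[np.degrees(np.arctan2(e[1],e[0])) for e in (e2,e4)],m,[np.linalg.norm(e) for e in (e1,e2,e3,e4)])
# bar ends
px=np.array([[100,328],[443,293]])/6+[215,165]
w=ray(c,px,0.022);print(w); e=w[0]-w[1]; print(np.degrees(np.arctan2(-e[0],e[1])),np.linalg.norm(e),w.mean(0))
c=capture("wrist"); T=q2R(arm.read_ee_rot()); print("cam in tool",T.T@(np.array(c["position"])-arm.read_position()), T.T@q2R(c["orientation"]),c["camera_matrix"])
E
```

```text
[[ 0.63133521 -0.06749496  0.008     ]
 [ 0.65018934 -0.27600469  0.008     ]
 [ 0.46312975 -0.29313995  0.008     ]
 [ 0.44528892 -0.08430095  0.008     ]]
y edge [np.float64(5.1668190917618935), np.float64(4.882843482809621)] x edge [np.float64(5.23387256112765), np.float64(5.161651295662769)] [ 0.54748581 -0.18023514  0.008     ] [np.float64(0.20936041548281253), np.float64(0.1878427706353577), np.float64(0.20959967172668006), np.float64(0.18680380619537143)]
[[0.5343516  0.29038942 0.022     ]
 [0.54713801 0.11397294 0.022     ]]
4.145467014362457 0.1768792437953842 [0.5407448  0.20218118 0.022     ]
cam in tool [ 0.00052398 -0.08477851 -0.160888  ] [[ 9.99999927e-01 -3.81596286e-04  1.61588986e-05]
 [ 3.58222697e-04  9.51743410e-01  3.06894694e-01]
 [-1.32489001e-04 -3.06894665e-01  9.51743477e-01]] [[280.73176447   0.         321.81805861]
 [  0.         280.73176447 200.42600897]
 [  0.           0.           1.        ]]
```

```bash
python3 - <<'E'
from cell import *
from h import *
for nm,p,y in (("bar",[.541,.203,.1],4.1),("press",[.547,-.18,.15],5.1)):
  for s in (0,180):
    q=solver.inverse_kinematics(p,down(np.radians(y+s))); print(nm,s,None if q is None else np.round(q,2))
# look at press, two ways
for k,s in enumerate((0,180)):
    try:
        arm.move_pose([.547,-.18,.30],down(np.radians(5.1+s)))
    except arm.IKError as e: print(s,e); continue
    c=capture("wrist"); cv2.imwrite(f"pics/w{k}.png",c["frame"])
    np.savez(f"w{k}.npz",position=c["position"],orientation=c["orientation"],camera_matrix=c["camera_matrix"])
    for q in ("base_mid","base_front"):
        print(q,[(round(float(d["p"]),2),[round(float(v),4) for v in d["xyz"]]) for d in pinpoint(c,q)])
    print(arm.read_t())
E
```

```text
bar 0 [ 0.64  0.42 -0.27  0.   -0.88  2.57]
bar 180 [ 0.64  0.42 -0.27  0.   -0.88 -0.57]
press 0 [-0.04  0.36 -0.22  0.   -0.99 -3.02]
press 180 [-0.04  0.36 -0.22  0.   -0.99  0.13]
base_mid []
base_front [(0.64, [0.4589, -0.1823, 0.0089])]
3.2917
base_mid [(0.46, [0.459, -0.1832, 0.0096])]
base_front [(0.76, [0.4558, -0.1813, 0.0074])]
6.0917
```

View pics/w0.png

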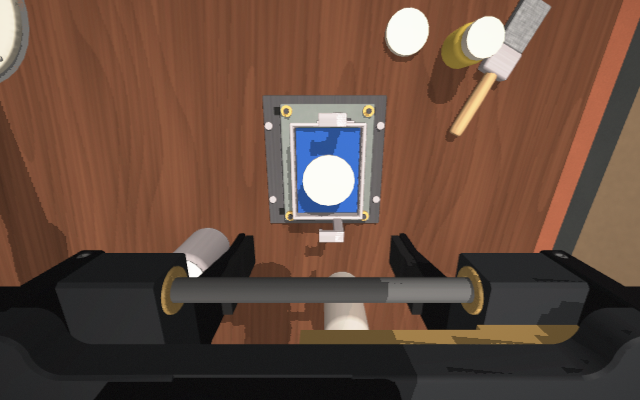

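View pics/w1.png

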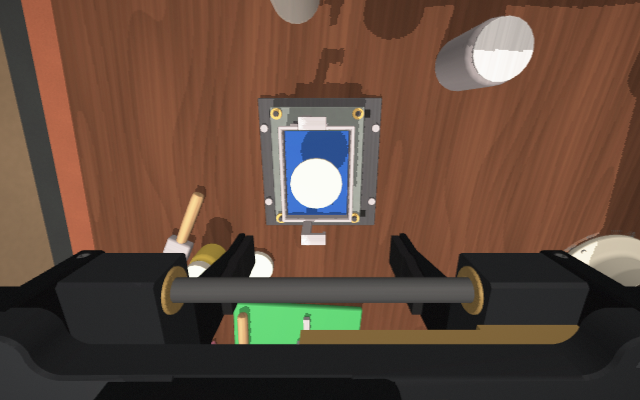

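```bash
python3 - <<'E'
import cv2
for k in (0,1):
    im=cv2.imread(f"pics/w{k}.png"); a=cv2.resize(im[90:250,250:400],None,fx=3.75,fy=3.75,interpolation=cv2.INTER_CUBIC)
    cv2.imwrite(f"pics/wc{k}.png",a)
E
```

```text
(no output)
```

View pics/wc0.png

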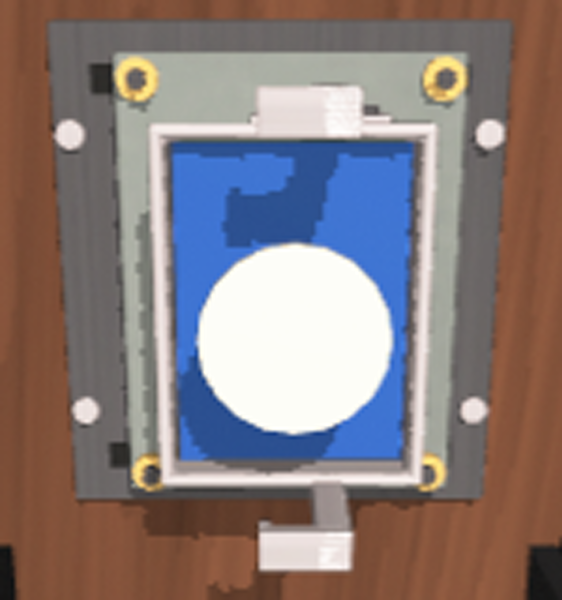

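View pics/wc1.png

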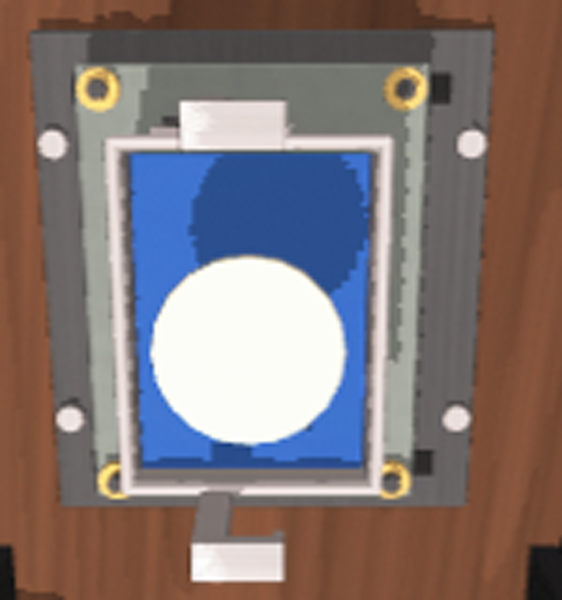

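```bash
python3 - <<'E'
from h import *
from scipy.optimize import least_squares
C=[dict(np.load(f"w{k}.npz")) for k in (0,1)]
f=lambda a: np.array(a)/3.75+[250,90]
BC=[{(-1,1):(50,21),(1,1):(512,21),(1,-1):(480,498),(-1,-1):(78,498)},{(1,-1):(32,30),(-1,-1):(492,30),(-1,1):(467,505),(1,1):(62,505)}]
disc=[(197,393,243,434),(150,346,255,445)]
H=[{(-12,80):(258,87),(-12,65):(259,137),(-12,-80):(259,570)},{(-12,-80):(286,101),(-12,-65):(285,150),(-12,80):(284,580)}]
th=np.linspace(0,2*np.pi,73)
def res(v,full=False):
    x,y,a,dx,h=v[:5]; o=v[5:].reshape(2,3); r=[]
    Rz=np.array([[np.cos(a),-np.sin(a)],[np.sin(a),np.cos(a)]])
    W=lambda p,z:np.r_[Rz@np.array(p)+[x,y],z]
    for k in (0,1):
        c=dict(C[k]); c["position"]=c["position"]+o[k]
        for s,p in BC[k].items(): r+=list(proj(c,W([s[0]*.095,s[1]*.105],.008))[0]-f(p))
        for s,p in H[k].items(): r+=list(proj(c,W([s[0]*.001+dx,s[1]*.001],h+.114))[0]-f(p))
        u=proj(c,np.array([W([dx+.032*np.cos(t),.032*np.sin(t)],h+.108) for t in th]))
        d=disc[k]; lo=f((d[0],d[2])); hi=f((d[1],d[3]))
        r+=list(u.min(0)-lo)+list(u.max(0)-hi)
    r=np.array(r)
    return r if full else np.r_[r/0.4,v[5:]/.0015]
s=least_squares(res,np.r_[.547,-.18,np.radians(5.1),0,.021,np.zeros(6)],x_scale=np.r_[.01,.01,.01,.01,.01,[.01]*6])
cov=np.linalg.inv(s.jac.T@s.jac); v=s.x
print(np.round(v[:2],4),np.degrees(v[2]),v[3:5]*1e3,v[5:]*1e3); print("sd",np.sqrt(np.diag(cov))[:5]*1e3)
print(np.round(res(v,True).reshape(2,-1),1))
E
```

```text
[ 0.5504 -0.1774] 5.081986374441562 [ 4.09727799 20.14450678] [-0.73659436  0.57225111  4.41056504  0.73659428 -0.57225109  3.92174328]
sd [1.0853457  1.0712007  1.39656089 0.27638044 0.90234518]
[[-0.8 -0.4  0.4 -0.4  0.5 -0.  -0.5  0.  -0.   0.  -0.2  0.4  0.2  0.
   0.3  0.3 -0.1 -0.1]
 [-0.7 -0.2  0.9 -0.3 -0.3  0.1 -0.3  0.1 -0.  -0.2  0.2  0.4 -0.   0.1
   0.3  0.3 -0.2 -0.2]]
```

```bash
python3 - <<'E'
from cell import *
from h import *
arm.move_pose([.541,.203,.20],down(np.radians(184.1)))
c=capture("wrist"); cv2.imwrite("pics/wb.png",c["frame"])
np.savez("wb.npz",position=c["position"],orientation=c["orientation"],camera_matrix=c["camera_matrix"])
for q in ("bar_grip","lock_bar"):
    print(q,[(round(float(d["p"]),2),[round(float(v),4) for v in d["xyz"]]) for d in pinpoint(c,q)])
print(arm.read_t(),arm.read_position(),arm.read_contact_force())
cv2.imwrite("pics/wbc.png",cv2.resize(c["frame"][70:270,200:440],None,fx=3,fy=3,interpolation=cv2.INTER_CUBIC))
E
```

```text
bar_grip [(0.93, [0.5454, 0.2013, 0.0365]), (0.82, [0.815, 0.2371, 0.0287]), (0.76, [0.3162, 0.2144, 0.0311]), (0.68, [0.4444, 0.4378, 0.0284]), (0.22, [0.5432, 0.2066, 0.0116])]
lock_bar [(0.92, [0.3111, 0.224, -0.0036]), (0.83, [0.4393, 0.4395, -0.0005]), (0.77, [0.819, 0.2346, 0.0037]), (0.71, [0.544, 0.2057, 0.0114])]
7.7083 [0.54146666 0.20201282 0.20036718] [ 0.27607993  0.274687   -0.70550341]
```

View pics/wbc.png

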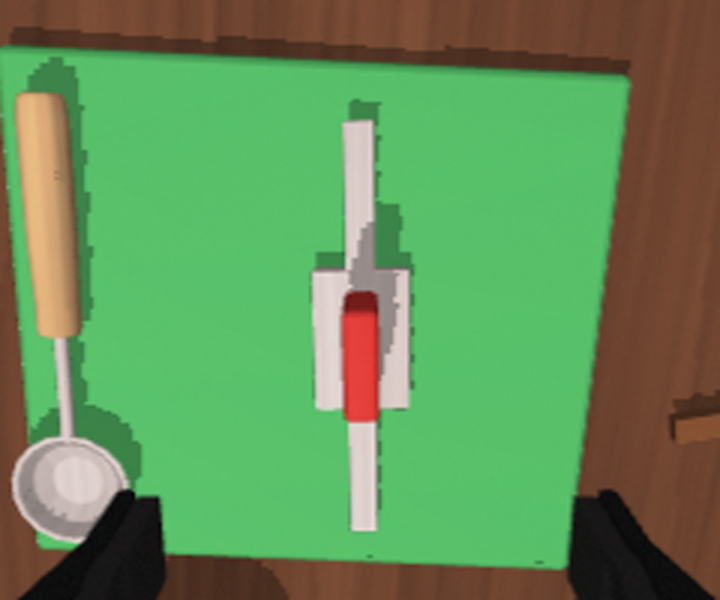

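```bash
python3 - <<'E'
from h import *
c=dict(np.load("wb.npz"))
for dz in (0,.004):
    c2=dict(c); c2["position"]=c["position"]+[0,0,dz]
    px=np.array([[358.5,121],[364,530],[312,270],[408,270],[409,408],[317,409]])/3+[200,70]
    w=ray(c2,px,.022); e=w[1]-w[0]; print(w[:2].mean(0),np.linalg.norm(e),np.degrees(np.arctan2(-e[0],e[1])), w[2:].mean(0))
    px=np.array([[361,292],[361,420],[361,357]])/3+[200,70]
    w=ray(c2,px,.062);print(w)
E
```

```text
[0.54306994 0.20556746 0.022     ] 0.17408991937277699 4.685263576911523 [0.54304217 0.20553764 0.022     ]
[[0.54497226 0.17710402 0.062     ]
 [0.54162141 0.22590102 0.062     ]
 [0.54331116 0.2012939  0.062     ]]
[0.54302128 0.20659808 0.022     ] 0.1761424209272073 4.685263576911535 [0.54299318 0.20656791 0.022     ]
[[0.54494253 0.17789196 0.062     ]
 [0.54154689 0.22734117 0.062     ]
 [0.54325923 0.20240515 0.062     ]]
```

```bash
python3 - <<'E'
from cell import *
from h import *
q=down(np.radians(184.65))
arm.move_gripper(0.05)
arm.move_pose([.543,.206,.10],q)
print(arm.servo_line([.543,.206,.0235],speed=.06,until_force=4),arm.read_position(),arm.read_contact_force())
arm.move_gripper(0.0); print("open",arm.read_opening())
f0=arm.read_contact_force()
arm.servo_line([.543,.206,.06],speed=.06)
print(f0,arm.read_contact_force(),arm.read_position(),arm.read_opening(),arm.read_t())
c=capture("wrist"); cv2.imwrite("pics/wg.png",c["frame"][70:330,130:510])
np.savez("wg.npz",position=c["position"],orientation=c["orientation"],camera_matrix=c["camera_matrix"])
E
```

```text
False [0.54332311 0.20618248 0.02397477] [-0.77837281  0.37951258  0.2454475 ]
open 0.013547020065060915
[-0.18768504  0.16924783  0.05287604] [ 0.01080277  0.56810905 -3.28822503] [0.54269535 0.20584259 0.0599257 ] 0.014062139640990862 11.9833
```

View pics/wg.png

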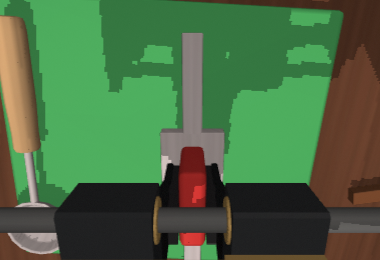

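```bash
cat >> h.py <<'E'
A=np.radians(5.08); M=np.array([.5545,-.1770])
EX=np.array([np.cos(A),np.sin(A)]); EY=np.array([-np.sin(A),np.cos(A)])
def P(x,y,z): return list(M+EX*x+EY*y)+[z]
def loc(p): d=np.array(p[:2])-M; return np.round([d@EX*1e3,d@EY*1e3,p[2]*1e3],2)
QP=down(A+np.pi)
def fl(f): f=np.array(f); return np.round([f[:2]@EX,f[:2]@EY,f[2]],2)
E
python3 - <<'E'
from cell import *
from h import *
arm.servo_line([.543,.206,.20],speed=.15)
arm.move_pose(P(-.026,0,.20),QP)
c=capture("side"); cv2.imwrite("pics/s1.png",cv2.resize(c["frame"][100:250,250:450],None,fx=4,fy=4,interpolation=cv2.INTER_CUBIC))
arm.servo_line(P(-.026,0,.155),speed=.1)
arm.sleep(.2); print(fl(arm.read_contact_force()),loc(arm.read_position()),arm.read_t())
E
```

```text
[-0.48  0.96 -3.89] [-2.5460e+01 -9.0000e-02  1.5588e+02] 15.4
```

View pics/s1.png

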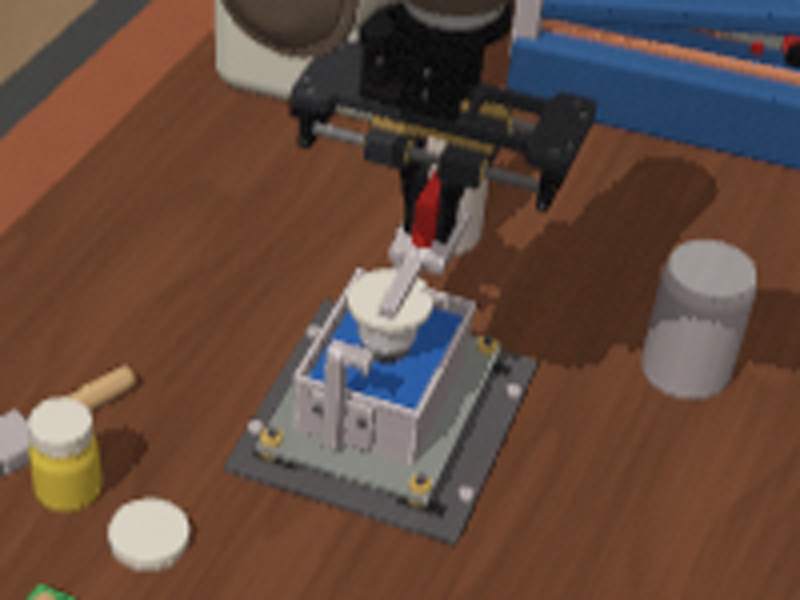

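```bash
python3 - <<'E'
from cell import *
from h import *
r=arm.servo_line(P(-.026,0,.130),speed=.015,until_force=2.0)
print(r,fl(arm.read_contact_force()),loc(arm.read_position()),arm.read_t())
z=arm.read_position()[2]
for i in range(6):
    z-=.001; arm.servo_line(P(-.026,0,z),speed=.02); print(fl(arm.read_contact_force()),loc(arm.read_position()),arm.read_opening())
print(arm.read_t())
E
```

```text
True [ 0.41 -0.64  1.14] [-2.6080e+01  7.0000e-02  1.3725e+02] 16.4917
[0.46 0.7  0.05] [-2.5730e+01 -1.1000e-01  1.3646e+02] 0.013720604167344377
[-0.24  0.06  0.73] [-2.575e+01 -9.000e-02  1.354e+02] 0.013834901266370693
[ 1.22 -0.83  2.  ] [-2.5730e+01 -1.1000e-01  1.3443e+02] 0.014242229124074083
[ 0.86 -0.36  2.18] [-2.5740e+01 -9.0000e-02  1.3343e+02] 0.013714067916723702
[-0.13 -0.9   2.92] [-2.5750e+01 -1.1000e-01  1.3243e+02] 0.013675690408505903
[ 0.07 -0.84  4.08] [-2.5770e+01 -1.1000e-01  1.3145e+02] 0.013791823827984611
17.9917
```

```bash
python3 - <<'E'
from cell import *
from h import *
z=arm.read_position()[2]
arm.servo_line(P(-.026,0,z-.0075),speed=.015,until_force=8); print(fl(arm.read_contact_force()),loc(arm.read_position()))
z=arm.read_position()[2]
for i in range(12):
    z-=.0005; arm.servo_line(P(-.026,0,z),speed=.01); arm.sleep(.05);f=np.mean([fl(arm.read_contact_force()) for _ in range(4)],0); print(f,loc(arm.read_position()),arm.read_opening())
    if f[2]>13: break
print(arm.read_t())
c=capture("side"); cv2.imwrite("pics/s2.png",cv2.resize(c["frame"][130:240,300:440],None,fx=5,fy=5,interpolation=cv2.INTER_CUBIC))
E
```

```text
[-0.29  0.09  7.48] [-2.5750e+01 -1.1000e-01  1.2461e+02]
[-0.62  0.95  7.1 ] [-2.5760e+01 -1.0000e-01  1.2487e+02] 0.013631087410785293
[-0.8   0.34  7.63] [-2.5780e+01 -1.2000e-01  1.2439e+02] 0.013416443775515296
[-2.05  0.7   7.57] [-2.5760e+01 -1.0000e-01  1.2395e+02] 0.014035739039248173
[-1.07  0.4   8.74] [-2.5750e+01 -9.0000e-02  1.2348e+02] 0.013621239948712012
[-0.22  1.    7.84] [-2.5760e+01 -1.2000e-01  1.2307e+02] 0.013689813575483403
[-1.11 -0.28  8.02] [-2.577e+01 -9.000e-02  1.226e+02] 0.013703219505173043
[-1.29  1.09  8.87] [-2.5760e+01 -1.1000e-01  1.2217e+02] 0.013806479911558875
[-1.    0.71  9.58] [-2.5760e+01 -1.1000e-01  1.2173e+02] 0.013753406047718212
[-1.46  0.89 10.57] [-25.75  -0.14 121.55] 0.013912201282061538
[-2.61  0.93 12.23] [-2.577e+01 -1.100e-01  1.215e+02] 0.013558451348814043
[-3.08  2.4  15.02] [-25.76  -0.13 121.47] 0.01410827269673881
21.925
```

View pics/s2.png

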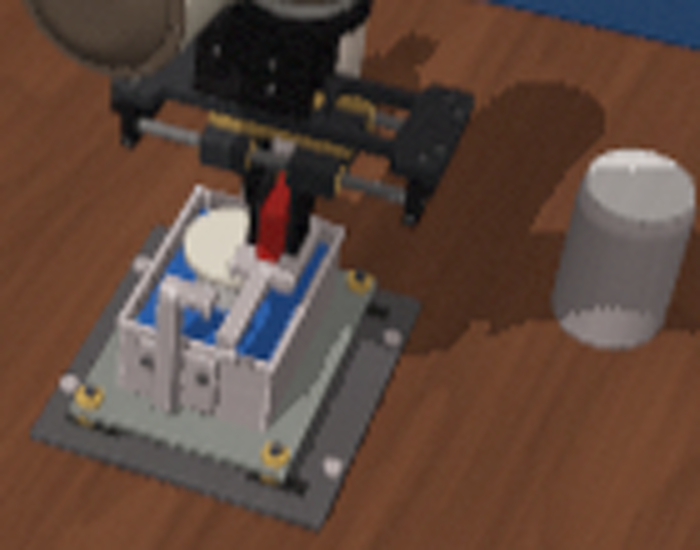

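```bash
python3 - <<'E'
from cell import *
from h import *
z=.1192
for x in (-.021,-.016,-.011,-.006,-.003):
    r=arm.servo_line(P(x,0,z),speed=.02,until_force=8); f=np.mean([fl(arm.read_contact_force()) for _ in range(4)],0)
    print(x,r,f,loc(arm.read_position()),arm.read_opening())
    if r: break
print(arm.read_t())
E
```

```text
-0.021 True [-2.44  2.29  8.74] [-25.39  -0.22 122.34] 0.01388426120970791
22.2083
```

```bash
python3 - <<'E'
from cell import *
from h import *
def rd(): return np.mean([fl(arm.read_contact_force()) for _ in range(4)],0).round(1),loc(arm.read_position())
r=arm.servo_line(P(-.021,0,.1197),speed=.015,until_force=14); print(r,*rd())
for x in (-.014,-.009,-.004):
    if r: break
    r=arm.servo_line(P(x,0,.1195),speed=.02,until_force=14); print(x,r,*rd())
print(arm.read_t())
c=capture("side"); cv2.imwrite("pics/s3.png",cv2.resize(c["frame"][130:240,300:440],None,fx=5,fy=5,interpolation=cv2.INTER_CUBIC))
E
```

```text
True [-3.2  1.8  9.4] [-25.04  -0.25 122.47]
22.4917
```

View pics/s3.png

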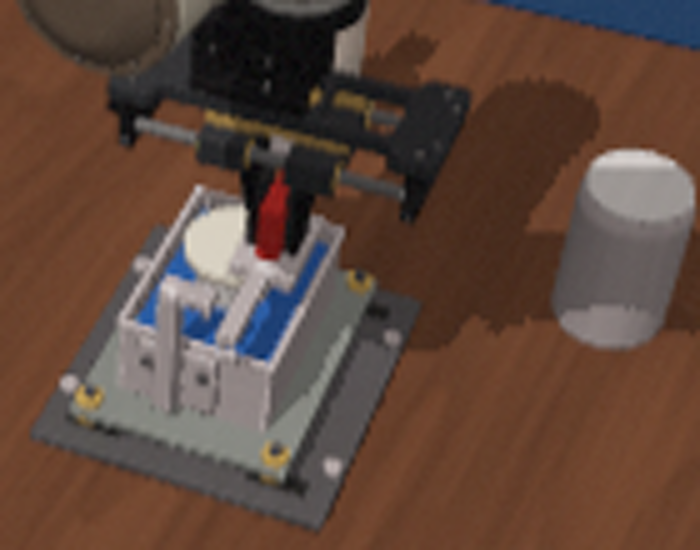

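```bash
python3 - <<'E'
from cell import *
from h import *
def rd(): return np.mean([fl(arm.read_contact_force()) for _ in range(4)],0).round(1),loc(arm.read_position())
for z in (.1215,.1205,.1198,.1193):
    arm.servo_line(P(-.025,0,z),speed=.015); f,p=rd(); print(f,p)
    if f[2]>13: break
x=-.025
while x<-.0205:
    x+=.0015; arm.servo_line(P(x,0,z),speed=.02); f,p=rd(); print(round(x*1e3,1),f,p)
print(z,arm.read_t())
E
```

```text
[-1.3  0.   8.3] [-25.09  -0.2  122.41]
[-2.2  0.2  9.6] [-25.1   -0.21 121.69]
[-3.1  1.2 13.1] [-25.08  -0.22 121.65]
-23.5 [-6.1  0.9 16.2] [-25.02  -0.22 121.67]
-22.0 [-7.7  1.5 17.3] [-24.41  -0.29 121.7 ]
-20.5 [-8.6  0.3 16.8] [-23.11  -0.38 121.7 ]
0.1198 24.0417
```

```bash
python3 - <<'E'
from cell import *
from h import *
def rd(): return np.mean([fl(arm.read_contact_force()) for _ in range(4)],0).round(1),loc(arm.read_position())
z=.1199; x=-.0205
while x<.006:
    x+=.0015; arm.servo_line(P(x,0,z),speed=.025); f,p=rd(); print(round(x*1e3,1),f,p,round(arm.read_opening()*1e3,2))
    if f[0]<-14 or f[2]>20: print("stop"); break
print(z,arm.read_t())
c=capture("side"); cv2.imwrite("pics/s4.png",cv2.resize(c["frame"][130:240,300:440],None,fx=5,fy=5,interpolation=cv2.INTER_CUBIC))
E
```

```text
-19.0 [-7.9  0.4 17.2] [-21.58  -0.41 121.7 ] 13.61
-17.5 [-7.6 -0.  16.6] [-20.09  -0.48 121.71] 14.02
-16.0 [-7.9 -0.5 15.7] [-18.38  -0.49 121.72] 13.81
-14.5 [-7.3  0.  15.5] [-16.75  -0.53 121.73] 13.6
-13.0 [-7.4  0.3 15.9] [-15.26  -0.53 121.71] 13.7
-11.5 [-7.2  0.4 15.3] [-13.77  -0.57 121.71] 14.05
-10.0 [-7.  -0.3 14.2] [-12.24  -0.55 121.7 ] 13.67
-8.5 [-6.4  0.  15.1] [-10.71  -0.56 121.72] 13.31
-7.0 [-7.4  0.4 15.1] [ -9.21  -0.56 121.73] 13.76
-5.5 [-6.6 -0.2 15.8] [ -7.71  -0.56 121.71] 13.88
-4.0 [-7.9 -0.2 15.4] [ -6.22  -0.55 121.71] 13.73
-2.5 [-6.8 -0.2 15.6] [ -4.7   -0.59 121.7 ] 13.76
-1.0 [-6.3  0.1 15.1] [ -3.2   -0.59 121.7 ] 13.52
0.5 [-6.1 -0.2 15.4] [ -1.68  -0.58 121.69] 13.86
2.0 [-7.  -0.9 14.6] [ -0.18  -0.57 121.71] 13.69
3.5 [-7.  -0.3 15. ] [  1.32  -0.57 121.67] 13.61
5.0 [-9.3  0.5 16.7] [  1.9   -0.56 121.69] 13.78
6.5 [-11.1   0.4  18.7] [  1.92  -0.54 121.68] 14.13
0.1199 28.5417
```

View pics/s4.png

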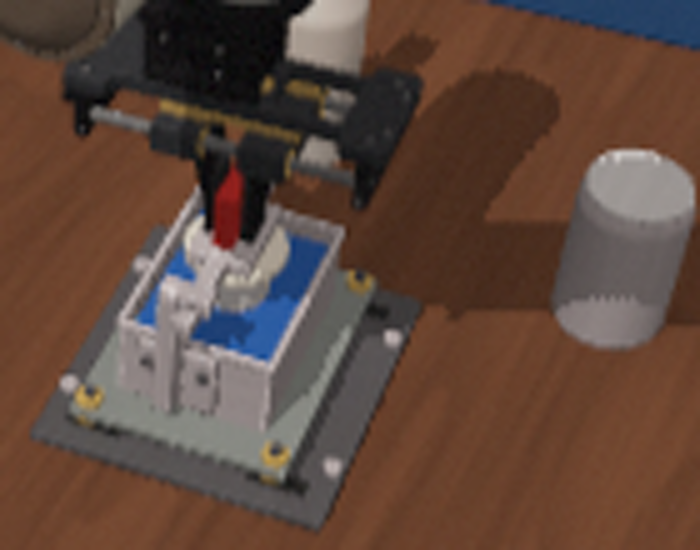

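```bash
python3 - <<'E'
from cell import *
from h import *
def rd(): return np.mean([fl(arm.read_contact_force()) for _ in range(4)],0).round(1),loc(arm.read_position())
for x,z in ((.003,.1205),(.0015,.121),(.0005,.122),(.0003,.123),(.0003,.124),(.0003,.125),(.0003,.126),(.0003,.127),(.0003,.1275),(.0003,.128),(.0003,.1285)):
    arm.servo_line(P(x,0,z),speed=.02); f,p=rd(); print(x,z,f,p)
    if f[2]<-7: break
print(arm.read_t())
E
```

```text
0.003 0.1205 [-4.3 -1.  10.5] [  1.82  -0.57 121.69]
0.0015 0.121 [-0.6 -0.6  8.4] [  1.75  -0.57 122.35]
0.0005 0.122 [ 0.8 -1.3  9.3] [  1.72  -0.57 123.54]
0.0003 0.123 [ 1.1 -1.8  7.3] [  1.72  -0.55 124.45]
0.0003 0.124 [ 1.4 -1.4  7. ] [  1.7   -0.55 125.32]
0.0003 0.125 [ 0.9 -1.2  5.9] [  1.72  -0.53 126.18]
0.0003 0.126 [ 1.2 -2.2  6. ] [  1.73  -0.54 127.09]
0.0003 0.127 [ 3.3 -3.4  3.9] [  1.65  -0.51 127.51]
0.0003 0.1275 [ 3.6 -3.5  1.9] [  1.6   -0.51 127.58]
0.0003 0.128 [ 4.6 -5.6  0.4] [  1.6   -0.5  127.59]
0.0003 0.1285 [ 5.8 -5.2 -1.8] [  1.59  -0.51 127.6 ]
31.4167
```

```bash
python3 - <<'E'
from cell import *
from h import *
arm.servo_line(P(.0016,-.0005,.1272),speed=.02); print(fl(arm.read_contact_force()),loc(arm.read_position()))
arm.move_gripper(.045); print(arm.read_opening(),fl(arm.read_contact_force()),loc(arm.read_position()))
arm.servo_line(P(.0016,-.0005,.21),speed=.08); print(fl(arm.read_contact_force()))
arm.servo_line(P(.0016,-.0005,.30),speed=.2)
c=capture("wrist"); cv2.imwrite("pics/w5.png",cv2.resize(c["frame"][80:250,240:400],None,fx=3.5,fy=3.5,interpolation=cv2.INTER_CUBIC))
c=capture("side"); cv2.imwrite("pics/s5f.png",c["frame"]);cv2.imwrite("pics/s5.png",cv2.resize(c["frame"][130:240,300:440],None,fx=5,fy=5,interpolation=cv2.INTER_CUBIC))
print(arm.read_t())
E
```

```text
[ 1.05 -1.59  5.11] [  1.68  -0.51 127.5 ]
0.0446680266525881 [-4.86  0.41  6.34] [-2.380e+00  8.000e-02  1.263e+02]
[-0.02  0.33 -0.24]
34.375
```

View pics/w5.png

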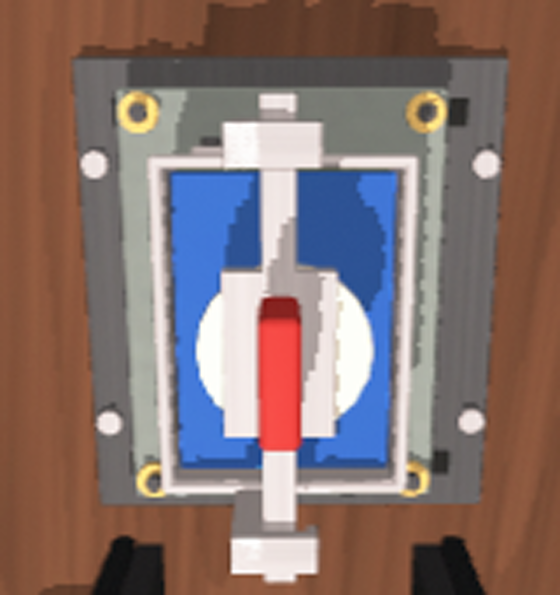

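View pics/s5.png

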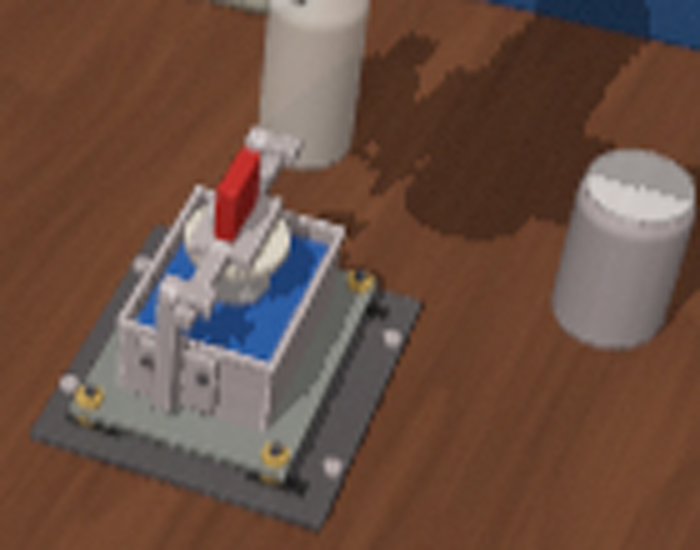

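View pics/s5f.png

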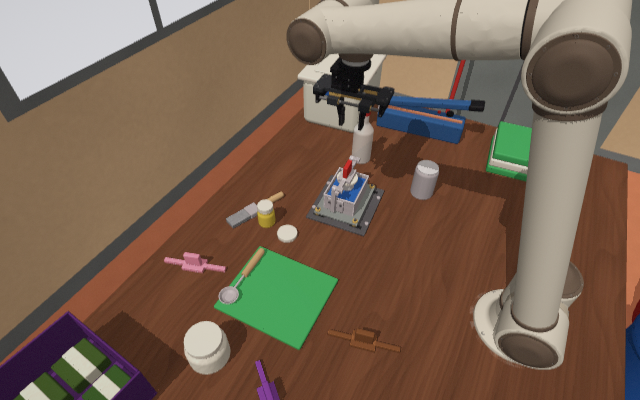

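```bash
python3 - <<'E'
from cell import *
from h import *
print(fl(arm.read_contact_force()),arm.read_opening(),arm.read_t())
arm.sign_off()
E
```

```text
[-1.08 -0.64 -0.36] 0.044725385936524684 34.375
the job is handed in; nothing more can be done
```

The press mould is closed: I laid the red-handled bar across the cup, pushed it to the stop, slid it under both hooks and let it rise behind the lips. I handed the job in at about 34 s.

- **Stop:** I felt it clearly, 17 mm or slightly less below first contact. The cup took about 24 N at most in the readings.
- **Hooks:** The bar met the hook posts at +1.9 mm from the mould centre, where I expected +2. After I backed off, it rose 5.9 mm and came up firm against the overhangs; 6 mm was expected.
- **After release:** The wrist and side pictures show the bar under both hooks, about 2 mm from centre towards the posts. The gripper was clear, with no load in the force readings, and the other objects looked undisturbed.

**What disagreed:**
- My camera estimate put the mould's foot plate at 20 mm above the table, but touch put it at about 17.5 mm. I used the touch result.
- My first two attempts to slide the bar stopped early on a force transient, before reaching the hooks. I then slid it in small steps.
- While opening, the gripper shifted about 4 mm and pressed lightly on the bar, about 6 N up and 5 N sideways at the tool. The pictures taken afterwards still show the bar locked.

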